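# Pop open the label cupboard and swing its door wide

### The job

The scale is out of labels: gently press the door with the green dot at its dot until the push-to-open catch lets go, and back off so that the door springs ajar by itself; then push it on from its inner side until it stands wide open, about square to the cupboard, and let it be. Leave the door with the red dot shut, and do not pick up or disturb the things standing round about or on and in the cupboards.

Things in the scene. Friction and masses are not known exactly. Their poses are not given: they have to be found in the camera images.
- green_cupboard: Low pale wood cupboard with a white, handleless door bearing a green dot; case 150 mm wide (y), 110 deep (x), 110 high, fixed, solid flat top. Origin: centre of its underside; x axis front to back, y towards the hinge side (left from the front), z up. Case front at x = -55 mm; shut door from x = -75 (outer face) to -61 mm (inner face). A spare label roll lies inside.
- green_dot (a point): Face centre of the green dot (28 mm disc) on the door's outer face, 126 mm from the hinge axis, 82 mm above the worktop; moves with the door. Door axes: x into the door, y from free edge to hinge, z up. Pressed in 3.5 to 5 mm here with 5 to 8 N, the catch lets go (rigid stop at 5 mm); when the fingers back off, a spring swings the door ajar to about 0.45 rad in under 1 s, no further.
- green_hinge (a point): Point on the upright hinge axis of the door with the green dot, 82 mm above the worktop; fixed to its cupboard, axes as the cupboard's. In these axes the axis lies 12 mm before the case front (x = -67, y = +74 mm from the cupboard's origin).
- green_door (a joint): Angle of the door with the green dot: 0 shut on its catch, to -0.04 pressed fully in, 0.45 sprung ajar, 1.57 square to the cupboard, 1.7 at its stop. As it grows the free edge swings towards the robot and round to the left. Beyond ajar it stays where it is left; it is damped and takes 1 to 4 N at the free edge to swing.
- red_cupboard: The other cupboard, the same but with a red dot; same sizes, origin and axes. A jar of picks stands inside.
- red_door (a joint): Angle of the door with the red dot, values as for the green one; to stay shut (0).
- spare_roll_mid (a point): Centre of the spare white label roll (85 mm wide, 40 mm high) inside the cupboard with the green dot; to be left alone.
- pick_jar_mid (a point): Centre of the jar of wooden picks (48 mm wide, 73 mm high) inside the cupboard with the red dot; to be left alone.
- pen: Pen 145 mm long, 9 mm thick, lying along y on the rear part of the top of the cupboard with the green dot; origin at its middle, on its underside. To be left alone.
- small_weight_mid (a point): Centre of the small brass weight (38 mm wide, 57 mm high) on the worktop; to be left alone.
- large_weight_mid (a point): Centre of the larger brass weight (48 mm wide, 67 mm high) on the worktop; to be left alone.
- tub_mid (a point): Centre of the loose green salad tub (95 mm wide, 51 mm high) on the worktop; to be left alone.
- green_edge (a point): Middle of the inner face's free edge of the door with the green dot, 57 mm above the worktop; moves with the door, axes as the dot's. The edge lies 148 mm from the hinge axis; the door is 14 mm thick and reaches from 5 to 109 mm above the worktop. Its inner face is flat above 35 mm height; below that a small catch hook stands off it.

How it is judged:
On the way, in this order (a step that is already met when the one before it is completed fails the run):
1. the fingers press the door with the green dot in (value of joint green_door below -0.015 rad and contact force between the fingers and green_door above 1 N), for 0.02 s.
2. the catch lets go and the door stands ajar by itself, untouched (value of joint green_door between 0.25 and 0.65 rad and contact force between each of the arm, the fingers and green_door below 0.1 N), for 0.1 s.
3. the door is pushed wide open (value of joint green_door above 1.3 rad), for 0.1 s.
At the end, for the whole second after the job is handed in: The door with the green dot stands at rest wide open (more than 1.3 rad, 74 degrees), and the door with the red dot is shut (under 0.03 rad) (value of joint green_door above 1.3 rad and velocity of joint green_door between -0.05 and 0.05 rad/s and value of joint red_door below 0.03 rad); the robot touches nothing.
It fails at once if the door with the red dot is opened (value of joint red_door above 0.1 rad).
It fails at once if something in or on the cupboards is moved or lifted (distance of any of spare_roll_mid, pick_jar_mid, pen from where it was at the start of the episode above 0.02 m).
It fails at once if a weight or the tub is moved or lifted (distance of any of small_weight_mid, large_weight_mid, tub_mid from where it was at the start of the episode above 0.02 m).
It fails at once if a cupboard or its door is pushed roughly (contact force between the fingers and green_cupboard above 40 N or contact force between the fingers and red_cupboard above 40 N).
It also fails if it takes over 54 s, if anything falls off the work surface, if the arm or the gripper's body presses on something with over 40 N, if the wrist force passes 120 N, or if a joint passes its speed limit or range.

### The arm

A 6-joint arm with a two-finger parallel gripper is mounted at the origin on a cart in front of the work surface, level with it; the furniture and walls round the work are solid. World frame = base frame: x ahead of the robot, y to its left, z up, the work surface at z = 0. Lengths are in m, angles in rad, forces in N, time in s.
With the tool pointing down it reaches from about 0.35 to 0.85 m from the base axis. Payload 8.1 kg.
Tool frame: the origin (TCP) lies between the finger pads; the fingertips stand 14 mm ahead of it and the grasp point (between the pads) lies 5 mm behind it; z points along the fingers, y is the line along which they close (so a half turn about z gives the same grasp; the last joint's range is limited). The gripper opens to 93 mm and grips with 3 to 60 N. Pads are 15 mm wide; open, the fingers measure 128 mm over their backs; the gripper's body (75 mm by 188 mm) begins 65 mm behind the grasp point.
Start: joints at [-1.325, 0.13, 1.488, -0, 1.523, -0.085], TCP at [0.195, -0.567, 0.233] pointing down, gripper open.
Joint ranges: [-2.96, 2.96], [-0.89, 2.26], [0.02, 2.5], [-1.34, 4.48], [0, 2.73], [-2.66, 2.66]. Speed limits (rad/s): [2.39, 2.39, 2.79, 3.14, 3.14, 3.14].

### API

Orientations are given as a rotation vector (axis times angle).
In Python, from plant import robot gives the robot as it stands.
- The arm moves only by the tool arm_command, never from a script. Its argument "targets" is a list of rows, each an object of numbers: "x", "y", "z": the shift along the world's x, y, z in units of 500 mm (1.0 is 500 mm); "rx", "ry", "rz": the turn, a rotation vector about the world's x, y, z in units of 2 rad (1.0 is 2 rad); "claw": the closure in counts, from 0 (fully open) to 255 (shut). In form: [{"x": .., "y": .., "z": .., "rx": .., "ry": .., "rz": .., "claw": ..}, ...]. A call has 1 to 10 rows; each row is the pose to reach, as a shift and turn from the pose commanded when the call began; what a row does not reach only later rows make up. A row lasts 1/12 s, in which the tool goes at most 41.7 mm and 7.16 degrees, less where a joint would pass 70% of its speed; a pose out of reach is approached as far as the arm can. A call with a number of a shift or a turn outside -1 to 1 is refused whole. A call with a gripper value outside its range is refused whole. The fingers move at their own pace and stop on an object; "squeeze" is the grip in N (left out, the last holds). Time passes only in rows, so rows that repeat a pose let the fingers close. It gives the time, the measured TCP pose, the force, the opening and the grip force at its end, in the units of the state.
- robot.read_state(): the state, without advancing time (a new reading comes with each control period).
- robot.read_camera(name): name is "side" or "top" or "wrist"; returns (picture, depth): 384x512x3 uint8, red, green, blue; 384x512 float32, m along the optical axis (not along the pixel's ray), 0 where there is no reading.
- robot.get_calibration(name): a dict with "intrinsics" (3x3 intrinsics, pixels), "origin" and "orientation" of the camera in the world. Camera axes: x right, y up, looking along -z (the intrinsics and any distortion apply to the point x, -y, -z); pixel columns grow to the right and rows downward; lengths in m; the calibration is good to about 2 mm. A picture is of the moment at which its call begins: read the wrist's pose just before it. get_calibration takes no time and is no camera call; for the wrist camera it gives the pose at the moment of the call.
- robot.close_job(): hands the job in; it is judged then, once.
The state is a dict: "t": time; "q": joint angles; "dq": joint speeds; "joint_torque": joint torques, N m; "tool_pos": TCP position; "orientation": TCP orientation; "force": force on the tool from outside, world axes, zero at the start; "wrist_torque": the same for the moment, N m; "opening": finger opening in m; "gripper_force": force on a finger pad.
Only numpy, scipy, OpenCV 4.12 (cv2) and the standard library are available. Lean on these libraries where they do the work, as an engineer would, in place of code of your own. Each camera call takes 0.05 s, during which the arm holds its last target. There are 200 camera calls.

## Working session

There is one attempt and no reset: what is moved stays moved. The work goes in short steps, Python scripts to look and compute and a tool call to move; the robot and the scene stay as the last step left them, time stands still between calls to the robot, and variables do not carry over. Pictures are saved under pics/ and viewed, at most 10 in all, crops included, and the job is handed in when it is done.

Besides the shell and the picture viewer there is one more tool, called after "Emit:" as name(argument=value, ...) on one line, values as JSON. arm_command: Moves the arm, as the interface text tells. Shifts and turns lie within -1 to 1; 1 stands for 500 mm of shift or 2 rad of turn. Its arguments: {"type":"object","properties":{"targets":{"type":"array","items":{"type":"object","properties":{"x":{"type":"number","minimum":-1,"maximum":1},"y":{"type":"number","minimum":-1,"maximum":1},"z":{"type":"number","minimum":-1,"maximum":1},"rx":{"type":"number","minimum":-1,"maximum":1},"ry":{"type":"number","minimum":-1,"maximum":1},"rz":{"type":"number","minimum":-1,"maximum":1},"claw":{"type":"number"}}}},"squeeze":{"type":"number"}},"required":["targets"]}

```bash
mkdir -p pics; cat > h.py <<'E'
import numpy as np, cv2
from plant import robot
def cam(n):
    c=robot.get_calibration(n); im,d=robot.read_camera(n)
    return im,d,c
def pts(d,c):
    K=np.array(c["intrinsics"]);R=np.array(c["orientation"]);
    if R.shape!=(3,3): R=cv2.Rodrigues(R.astype(float))[0]
    v,u=np.mgrid[:d.shape[0],:d.shape[1]]
    p=np.stack([(u-K[0,2])/K[0,0]*d,-(v-K[1,2])/K[1,1]*d,-d],-1)
    return p@R.T+np.array(c["origin"])
E
python3 - <<'E'
from h import *
for n in("side","top"):
    im,d,c=cam(n); cv2.imwrite(f"pics/{n}.png",im[:,:,::-1]); np.savez(f"{n}.npz",im=im,d=d,P=pts(d,c)); print(n,c)
print(robot.read_state())
E
```

```text
side {'intrinsics': array([[461.22977953,   0.        , 253.32394654],
       [  0.        , 461.22977953, 197.06799486],
       [  0.        ,   0.        ,   1.        ]]), 'origin': array([0.33773954, 1.09868171, 0.62605485]), 'orientation': array([ 0.14049093, -1.56627567, -2.51933536])}
top {'intrinsics': array([[455.09089612,   0.        , 248.34411505],
       [  0.        , 455.09089612, 190.26781302],
       [  0.        ,   0.        ,   1.        ]]), 'origin': array([0.23511716, 0.04896242, 1.32436549]), 'orientation': array([ 0.19300177, -0.22505691, -1.76078099])}
{'t': 0.1, 'q': array([-1.32538555e+00,  1.31054554e-01,  1.48917976e+00, -2.09214689e-05,
        1.52300609e+00, -8.54198335e-02]), 'dq': array([-1.11713186e-04, -3.49103164e-04, -4.25781502e-03, -1.20125505e-03,
       -9.99856877e-05, -5.75337812e-04]), 'joint_torque': array([ 6.07994389e-04, -5.61344433e+01, -4.93094265e+01,  7.70585239e-02,
        2.92923313e-02, -8.30971908e-05]), 'tool_pos': array([ 0.19477904, -0.56698029,  0.23170575]), 'orientation': array([-3.09709141e+00, -5.17032270e-01,  2.39423975e-04]), 'force': array([ 0.0875254 ,  1.16417698, -0.57127936]), 'wrist_torque': array([0.03675614, 0.04129698, 0.06346313]), 'gripper_force': 0.0, 'opening': 0.09257623833933507}
```

View pics/top.png

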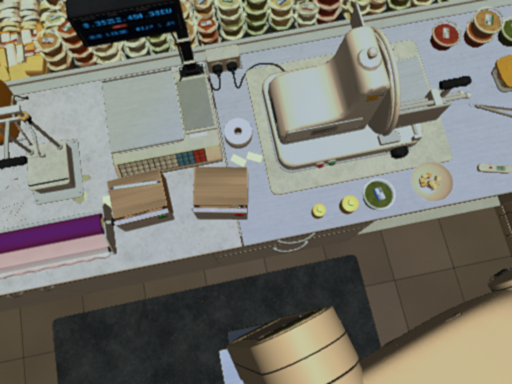

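View pics/side.png

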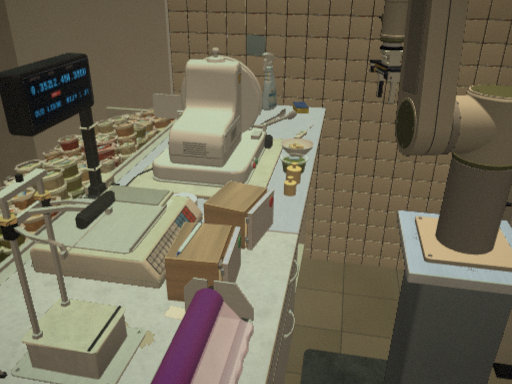

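The top view shows the red cupboard at about (220,192) and the green one, with the pen on it, at about (140,200). A paper roll lies to its left at (50,240), and the weights and tub are at (319,211) to (379,193). The side view shows the red dot at (270,200).

```bash
python3 - <<'E'
from h import *
D=np.load("top.npz");im,P=D["im"],D["P"]
z=P[...,2]
for nm,(u0,u1,v0,v1) in dict(green=(100,180,160,240),red=(185,255,155,225)).items():
    m=np.zeros(z.shape,np.uint8); s=np.s_[v0:v1,u0:u1]
    m[s]=((z[s]>0.10)&(z[s]<0.125))
    n,l,st,_=cv2.connectedComponentsWithStats(m); k=1+np.argmax(st[1:,4]); q=P[l==k]
    r=cv2.minAreaRect((q[:,:2]*1000).astype(np.float32)); print(nm,len(q),np.median(q[:,2]),r); print(cv2.boxPoints(r).round())
for nm,(u0,u1,v0,v1) in dict(purple=(0,112,210,285),weights=(305,360,190,220),tub=(360,398,175,210)).items():
    q=P[v0:v1,u0:u1].reshape(-1,3); q=q[q[:,2]>0.015]; print(nm,q.min(0).round(3),q.max(0).round(3))
big=cv2.resize(im[130:290,0:270,::-1],None,fx=2.9,fy=2.9,interpolation=cv2.INTER_CUBIC); cv2.imwrite("pics/topc.png",big)
# green dot mask in side
D=np.load("side.npz");im,P=D["im"],D["P"]
hsv=cv2.cvtColor(im,cv2.COLOR_RGB2HSV)
for nm,(u0,u1,v0,v1) in dict(side=(160,275,180,310)).items():
    h=hsv[v0:v1,u0:u1]; p=P[v0:v1,u0:u1]
    for c,m in dict(g=(h[...,0]>40)&(h[...,0]<85)&(h[...,1]>80),r=((h[...,0]<8)|(h[...,0]>172))&(h[...,1]>120)).items():
        print(c,m.sum(), np.median(p[m],0) if m.any() else '')
E
```

```text
green 2111 0.11018351569546758 ((607.5142822265625, 296.3652038574219), (111.28169250488281, 151.35650634765625), 3.030034065246582)
[[548. 369.]
 [556. 218.]
 [667. 224.]
 [659. 375.]]
red 2105 0.10998426297535646 ((581.0260009765625, 66.25448608398438), (149.53968811035156, 110.53707885742188), 78.3408203125)
[[512.   4.]
 [620. -18.]
 [650. 128.]
 [542. 151.]]
purple [0.235 0.049 0.015] [0.596 0.73  1.324]
weights [ 0.235 -0.313  0.015] [0.496 0.049 1.324]
tub [ 0.235 -0.425  0.017] [0.553 0.049 1.324]
g 26 [0.53251702 0.25008091 0.08503724]
r 104 [0.69336268 0.10627149 0.06830899]
```

View pics/topc.png

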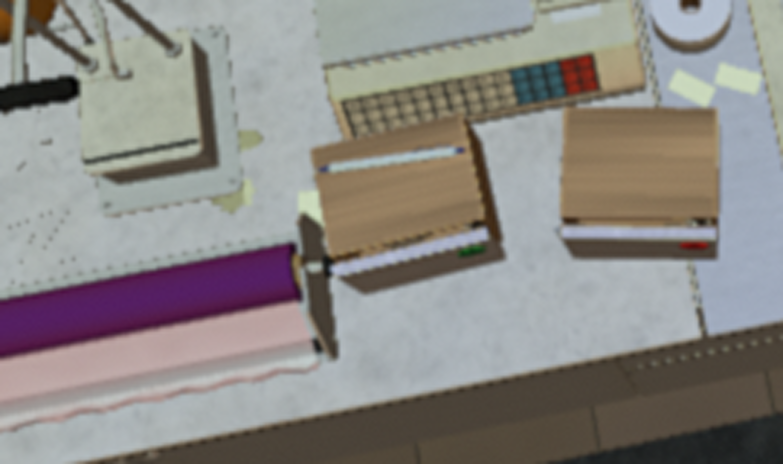

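The green dot is on the left cupboard's door, at crop (470,250). A holder end plate stands just left of the hinge at crop (318,290), so I'll check how much room the door has there and start the transit.

```bash
python3 - <<'E'
from h import *
D=np.load("top.npz");P=D["P"]
q=P[195:265,60:125].reshape(-1,3); c=np.array([.6075,.2964]);
for lo,hi in((.015,.05),(.05,.1),(.1,.3)):
    m=(q[:,2]>lo)&(q[:,2]<hi)&(q[:,1]>.37)&(q[:,0]<.6)&(q[:,0]>.3)
    if m.any(): print(lo,hi,m.sum(),q[m].min(0).round(3),q[m].max(0).round(3))
E
```

```text
0.015 0.05 977 [0.465 0.394 0.015] [0.6   0.558 0.05 ]
0.05 0.1 1277 [0.478 0.371 0.05 ] [0.599 0.539 0.098]
0.1 0.3 1 [0.6   0.372 0.107] [0.6   0.372 0.107]
```

Emit:
arm_command(targets=[{"x": 0.41, "y": 0.63, "z": 0.04, "rz": -0.139, "claw": 255}, {"x": 0.41, "y": 0.63, "z": 0.04, "rz": -0.139, "claw": 255}, {"x": 0.41, "y": 0.63, "z": 0.04, "rz": -0.139, "claw": 255}, {"x": 0.41, "y": 0.63, "z": 0.04, "rz": -0.139, "claw": 255}, {"x": 0.41, "y": 0.63, "z": 0.04, "rz": -0.139, "claw": 255}, {"x": 0.41, "y": 0.63, "z": 0.04, "rz": -0.139, "claw": 255}, {"x": 0.41, "y": 0.63, "z": 0.04, "rz": -0.139, "claw": 255}, {"x": 0.41, "y": 0.63, "z": 0.04, "rz": -0.139, "claw": 255}, {"x": 0.41, "y": 0.63, "z": 0.04, "rz": -0.139, "claw": 255}, {"x": 0.41, "y": 0.63, "z": 0.04, "rz": -0.139, "claw": 255}], squeeze=20)

```text
schema error: expected keys x, y, z, rx, ry, rz, claw
```

Emit:
arm_command(targets=[{"x": 0.41, "y": 0.63, "z": 0.04, "rx": 0, "ry": 0, "rz": -0.139, "claw": 255}, {"x": 0.41, "y": 0.63, "z": 0.04, "rx": 0, "ry": 0, "rz": -0.139, "claw": 255}, {"x": 0.41, "y": 0.63, "z": 0.04, "rx": 0, "ry": 0, "rz": -0.139, "claw": 255}, {"x": 0.41, "y": 0.63, "z": 0.04, "rx": 0, "ry": 0, "rz": -0.139, "claw": 255}, {"x": 0.41, "y": 0.63, "z": 0.04, "rx": 0, "ry": 0, "rz": -0.139, "claw": 255}, {"x": 0.41, "y": 0.63, "z": 0.04, "rx": 0, "ry": 0, "rz": -0.139, "claw": 255}, {"x": 0.41, "y": 0.63, "z": 0.04, "rx": 0, "ry": 0, "rz": -0.139, "claw": 255}, {"x": 0.41, "y": 0.63, "z": 0.04, "rx": 0, "ry": 0, "rz": -0.139, "claw": 255}, {"x": 0.41, "y": 0.63, "z": 0.04, "rx": 0, "ry": 0, "rz": -0.139, "claw": 255}, {"x": 0.41, "y": 0.63, "z": 0.04, "rx": 0, "ry": 0, "rz": -0.139, "claw": 255}], squeeze=20)

```text
t: 0.93
tool_pos: [0.403, -0.2468, 0.2529]
orientation: [-3.138, -0.092, -0.003]
force: [-1.1, -0.3, -0.6]
opening: 0.0305
gripper_force: 0.0
```

Emit:
arm_command(targets=[{"x": 0.08, "y": 0.82, "z": -0.1, "rx": 0, "ry": 0, "rz": 0, "claw": 255}, {"x": 0.08, "y": 0.82, "z": -0.1, "rx": 0, "ry": 0, "rz": 0, "claw": 255}, {"x": 0.08, "y": 0.82, "z": -0.1, "rx": 0, "ry": 0, "rz": 0, "claw": 255}, {"x": 0.08, "y": 0.82, "z": -0.1, "rx": 0, "ry": 0, "rz": 0, "claw": 255}, {"x": 0.08, "y": 0.82, "z": -0.1, "rx": 0, "ry": 0, "rz": 0, "claw": 255}, {"x": 0.08, "y": 0.82, "z": -0.1, "rx": 0, "ry": 0, "rz": 0, "claw": 255}, {"x": 0.08, "y": 0.82, "z": -0.1, "rx": 0, "ry": 0, "rz": 0, "claw": 255}, {"x": 0.08, "y": 0.82, "z": -0.1, "rx": 0, "ry": 0, "rz": 0, "claw": 255}, {"x": 0.08, "y": 0.82, "z": -0.1, "rx": 0, "ry": 0, "rz": 0, "claw": 255}, {"x": 0.08, "y": 0.82, "z": -0.1, "rx": 0, "ry": 0, "rz": 0, "claw": 255}])

```text
t: 1.77
tool_pos: [0.4395, 0.1594, 0.2022]
orientation: [3.14, 0.083, 0.0]
force: [0.9, 0.3, 0.4]
opening: 0.0003
gripper_force: 0.0
```

Emit:
arm_command(targets=[{"x": 0.08, "y": 0.166, "z": -0.1, "rx": 0, "ry": 0, "rz": 0, "claw": 255}, {"x": 0.08, "y": 0.166, "z": -0.234, "rx": 0, "ry": 0, "rz": 0, "claw": 255}, {"x": 0.08, "y": 0.166, "z": -0.234, "rx": 0, "ry": 0, "rz": 0, "claw": 255}, {"x": 0.08, "y": 0.166, "z": -0.234, "rx": 0, "ry": 0, "rz": 0, "claw": 255}, {"x": 0.08, "y": 0.166, "z": -0.234, "rx": 0, "ry": 0, "rz": 0, "claw": 255}, {"x": 0.08, "y": 0.166, "z": -0.234, "rx": 0, "ry": 0, "rz": 0, "claw": 255}, {"x": 0.08, "y": 0.166, "z": -0.234, "rx": 0, "ry": 0, "rz": 0, "claw": 255}, {"x": 0.08, "y": 0.166, "z": -0.234, "rx": 0, "ry": 0, "rz": 0, "claw": 255}])

```text
t: 2.43
tool_pos: [0.4813, 0.2402, 0.088]
orientation: [-3.14, -0.082, -0.005]
force: [0.6, -0.1, 0.9]
opening: 0.0011
gripper_force: 0.0
```

```bash
python3 - <<'E'
from h import *
print(robot.read_state())
a=cam("wrist")[0]; b=cam("top")[0]
cv2.imwrite("pics/w1.png",np.hstack([cv2.resize(a,(400,300)),cv2.resize(b[100:280,20:260],(400,300))])[:,:,::-1])
E
```

```text
{'t': 2.4333, 'q': array([ 3.67629606e-01,  7.93177187e-02,  1.81541922e+00, -1.89001216e-04,
        1.24342342e+00,  1.88650362e+00]), 'dq': array([ 0.00011857, -0.01016355, -0.00305925,  0.00083565, -0.00257924,
        0.00293093]), 'joint_torque': array([ 3.11940685e-01, -4.78419363e+01, -4.42655683e+01,  8.30146833e-03,
       -3.43104755e-02, -1.31053841e-02]), 'tool_pos': array([0.48134285, 0.24018009, 0.0880388 ]), 'orientation': array([-3.13954632, -0.08161955, -0.00517243]), 'force': array([ 0.62030358, -0.07020214,  0.88305191]), 'wrist_torque': array([0.04165471, 0.01884562, 0.01118026]), 'gripper_force': 0.0, 'opening': 0.0011470315760994804}
```

View pics/w1.png

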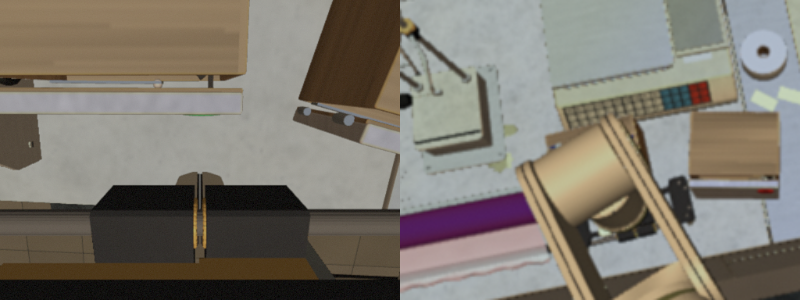

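The wrist view (left half) shows the door's top strip, with the green dot at (200,114) straight ahead of the closed fingertips at (198,178). I'll move in now.

Emit:
arm_command(targets=[{"x": 0.04, "y": 0, "z": 0, "rx": 0, "ry": 0, "rz": 0, "claw": 255}, {"x": 0.064, "y": 0, "z": 0, "rx": 0, "ry": 0, "rz": 0, "claw": 255}, {"x": 0.064, "y": 0, "z": 0, "rx": 0, "ry": 0, "rz": 0, "claw": 255}, {"x": 0.068, "y": 0, "z": 0, "rx": 0, "ry": 0, "rz": 0, "claw": 255}, {"x": 0.072, "y": 0, "z": 0, "rx": 0, "ry": 0, "rz": 0, "claw": 255}, {"x": 0.076, "y": 0, "z": 0, "rx": 0, "ry": 0, "rz": 0, "claw": 255}, {"x": 0.076, "y": 0, "z": 0, "rx": 0, "ry": 0, "rz": 0, "claw": 255}])

```text
t: 3.12
tool_pos: [0.5179, 0.2405, 0.0859]
orientation: [-3.14, -0.083, -0.0]
force: [0.7, -0.1, 0.1]
opening: 0.0003
gripper_force: 0.0
```

Emit:
arm_command(targets=[{"x": 0.004, "y": 0, "z": 0, "rx": 0, "ry": 0, "rz": 0, "claw": 255}, {"x": 0.008, "y": 0, "z": 0, "rx": 0, "ry": 0, "rz": 0, "claw": 255}, {"x": 0.012, "y": 0, "z": 0, "rx": 0, "ry": 0, "rz": 0, "claw": 255}, {"x": 0.012, "y": 0, "z": 0, "rx": 0, "ry": 0, "rz": 0, "claw": 255}])

```text
t: 3.45
tool_pos: [0.5238, 0.2406, 0.0856]
orientation: [3.14, 0.083, -0.001]
force: [-1.2, 0.5, 1.7]
opening: 0.0005
gripper_force: 1.0
```

Emit:
arm_command(targets=[{"x": 0.002, "y": 0, "z": 0, "rx": 0, "ry": 0, "rz": 0, "claw": 255}, {"x": 0.004, "y": 0, "z": 0, "rx": 0, "ry": 0, "rz": 0, "claw": 255}, {"x": 0.004, "y": 0, "z": 0, "rx": 0, "ry": 0, "rz": 0, "claw": 255}])

```text
t: 3.7
tool_pos: [0.5251, 0.2405, 0.0855]
orientation: [3.14, 0.083, -0.003]
force: [-6.0, -1.3, 3.3]
opening: 0.0001
gripper_force: 2.9
```

Emit:
arm_command(targets=[{"x": 0.002, "y": 0, "z": 0, "rx": 0, "ry": 0, "rz": 0, "claw": 255}, {"x": 0.004, "y": 0, "z": 0, "rx": 0, "ry": 0, "rz": 0, "claw": 255}, {"x": 0.004, "y": 0, "z": 0, "rx": 0, "ry": 0, "rz": 0, "claw": 255}])

```text
t: 3.95
tool_pos: [0.5272, 0.2405, 0.0855]
orientation: [3.14, 0.083, -0.003]
force: [-3.6, -0.2, 2.3]
opening: 0.0006
gripper_force: 2.2
```

Emit:
arm_command(targets=[{"x": 0.002, "y": 0, "z": 0, "rx": 0, "ry": 0, "rz": 0, "claw": 255}, {"x": 0.002, "y": 0, "z": 0, "rx": 0, "ry": 0, "rz": 0, "claw": 255}])

```text
t: 4.12
tool_pos: [0.5283, 0.2405, 0.0854]
orientation: [3.14, 0.083, -0.002]
force: [-3.4, -0.1, 2.1]
opening: 0.0004
gripper_force: 2.1
```

Emit:
arm_command(targets=[{"x": 0.002, "y": 0, "z": 0, "rx": 0, "ry": 0, "rz": 0, "claw": 255}, {"x": 0.002, "y": 0, "z": 0, "rx": 0, "ry": 0, "rz": 0, "claw": 255}])

```text
t: 4.28
tool_pos: [0.5289, 0.2405, 0.0854]
orientation: [3.14, 0.083, -0.004]
force: [-8.0, -0.2, 5.1]
opening: 0.0003
gripper_force: 3.9
```

Emit:
arm_command(targets=[{"x": -0.08, "y": 0, "z": 0, "rx": 0, "ry": 0, "rz": 0, "claw": 255}, {"x": -0.16, "y": 0, "z": 0, "rx": 0, "ry": 0, "rz": 0, "claw": 255}, {"x": -0.24, "y": 0, "z": 0, "rx": 0, "ry": 0, "rz": 0, "claw": 255}, {"x": -0.24, "y": 0, "z": 0, "rx": 0, "ry": 0, "rz": 0, "claw": 255}, {"x": -0.24, "y": 0, "z": 0.04, "rx": 0, "ry": 0, "rz": 0, "claw": 255}, {"x": -0.24, "y": 0, "z": 0.04, "rx": 0, "ry": 0, "rz": 0, "claw": 255}, {"x": -0.24, "y": 0, "z": 0.04, "rx": 0, "ry": 0, "rz": 0, "claw": 255}, {"x": -0.24, "y": 0, "z": 0.04, "rx": 0, "ry": 0, "rz": 0, "claw": 255}, {"x": -0.24, "y": 0, "z": 0.04, "rx": 0, "ry": 0, "rz": 0, "claw": 255}, {"x": -0.24, "y": 0, "z": 0.04, "rx": 0, "ry": 0, "rz": 0, "claw": 255}])

```text
t: 5.12
tool_pos: [0.4099, 0.2403, 0.1048]
orientation: [3.14, 0.082, -0.002]
force: [-0.6, 0.1, 0.1]
opening: 0.0008
gripper_force: 0.0
```

```bash
python3 - <<'E'
from h import *
print(robot.read_state()["tool_pos"])
a,d,c=cam("wrist"); P=pts(d,c); np.savez("w2.npz",im=a,P=P)
m=(P[...,2]>.1)&(P[...,2]<.118)&(P[...,0]<.535)&(P[...,0]>.44)&(P[...,1]>.17)&(P[...,1]<.4)
q=P[m]; print(len(q)); r=cv2.minAreaRect((q[:,:2]*1000).astype(np.float32)); print(r,cv2.boxPoints(r).round())
cv2.imwrite("pics/w2.png",a[:,:,::-1])
E
```

```text
[0.40989561 0.24029016 0.10483399]
8019
((501.4805908203125, 287.33551025390625), (120.52996063232422, 14.03597354888916), 67.3757095336914) [[472. 234.]
 [485. 229.]
 [531. 340.]
 [518. 346.]]
```

View pics/w2.png

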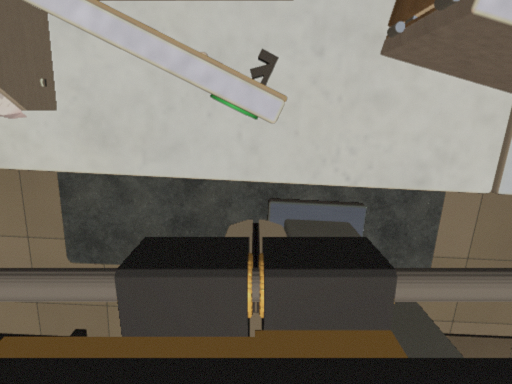

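The door stands ajar at about 0.445 rad with its free edge at pixel (275,110); the hook is at (265,65). I'll lift, move over the gap behind the door and come down there.

Emit:
arm_command(targets=[{"x": 0, "y": 0, "z": 0.08, "rx": 0, "ry": 0, "rz": 0, "claw": 255}, {"x": 0, "y": 0, "z": 0.08, "rx": 0, "ry": 0, "rz": 0, "claw": 255}, {"x": 0.226, "y": -0.036, "z": 0.08, "rx": 0, "ry": 0, "rz": 0, "claw": 255}, {"x": 0.226, "y": -0.036, "z": 0.08, "rx": 0, "ry": 0, "rz": 0, "claw": 255}, {"x": 0.226, "y": -0.036, "z": 0.08, "rx": 0, "ry": 0, "rz": 0, "claw": 255}, {"x": 0.226, "y": -0.036, "z": 0.08, "rx": 0, "ry": 0, "rz": 0, "claw": 255}, {"x": 0.226, "y": -0.036, "z": 0.08, "rx": 0, "ry": 0, "rz": 0, "claw": 255}])

```text
t: 5.75
tool_pos: [0.5238, 0.2218, 0.1445]
orientation: [3.14, 0.08, -0.003]
force: [-0.3, -0.7, 0.2]
opening: 0.0007
gripper_force: 0.0
```

Emit:
arm_command(targets=[{"x": -0.004, "y": 0, "z": -0.04, "rx": 0, "ry": 0, "rz": 0, "claw": 255}, {"x": -0.004, "y": 0, "z": -0.08, "rx": 0, "ry": 0, "rz": 0, "claw": 255}, {"x": -0.004, "y": 0, "z": -0.136, "rx": 0, "ry": 0, "rz": 0, "claw": 255}, {"x": -0.004, "y": 0, "z": -0.136, "rx": 0, "ry": 0, "rz": 0, "claw": 255}, {"x": -0.004, "y": 0, "z": -0.136, "rx": 0, "ry": 0, "rz": 0, "claw": 255}])

```text
t: 6.17
tool_pos: [0.5184, 0.2223, 0.0761]
orientation: [3.139, 0.084, -0.007]
force: [0.1, 0.2, -0.3]
opening: 0.0002
gripper_force: 0.0
```

Emit:
arm_command(targets=[{"x": -0.025, "y": 0.02, "z": 0, "rx": 0, "ry": 0, "rz": 0, "claw": 255}, {"x": -0.045, "y": 0.03, "z": 0, "rx": 0, "ry": 0, "rz": 0, "claw": 255}, {"x": -0.063, "y": 0.04, "z": 0, "rx": 0, "ry": 0, "rz": 0, "claw": 255}, {"x": -0.082, "y": 0.051, "z": 0, "rx": 0, "ry": 0, "rz": 0, "claw": 255}, {"x": -0.1, "y": 0.063, "z": 0, "rx": 0, "ry": 0, "rz": 0, "claw": 255}, {"x": -0.115, "y": 0.076, "z": 0, "rx": 0, "ry": 0, "rz": 0, "claw": 255}, {"x": -0.128, "y": 0.09, "z": 0, "rx": 0, "ry": 0, "rz": 0, "claw": 255}, {"x": -0.14, "y": 0.104, "z": 0, "rx": 0, "ry": 0, "rz": 0, "claw": 255}, {"x": -0.15, "y": 0.119, "z": 0, "rx": 0, "ry": 0, "rz": 0, "claw": 255}])

```text
t: 6.92
tool_pos: [0.445, 0.2826, 0.0775]
orientation: [3.14, 0.083, -0.001]
force: [-0.4, -2.7, 1.3]
opening: 0.0005
gripper_force: 1.1
```

Emit:
arm_command(targets=[{"x": -0.01, "y": 0.016, "z": 0, "rx": 0, "ry": 0, "rz": 0, "claw": 255}, {"x": -0.018, "y": 0.033, "z": 0, "rx": 0, "ry": 0, "rz": 0, "claw": 255}, {"x": -0.025, "y": 0.05, "z": 0, "rx": 0, "ry": 0, "rz": 0, "claw": 255}, {"x": -0.031, "y": 0.068, "z": 0, "rx": 0, "ry": 0, "rz": 0, "claw": 255}, {"x": -0.034, "y": 0.082, "z": 0, "rx": 0, "ry": 0, "rz": 0, "claw": 255}, {"x": -0.036, "y": 0.094, "z": 0, "rx": 0, "ry": 0, "rz": 0, "claw": 255}, {"x": -0.036, "y": 0.098, "z": 0, "rx": 0, "ry": 0, "rz": 0, "claw": 255}, {"x": -0.036, "y": 0.098, "z": 0, "rx": 0, "ry": 0, "rz": 0, "claw": 255}])

```text
t: 7.58
tool_pos: [0.4281, 0.3319, 0.0777]
orientation: [-3.14, -0.084, -0.001]
force: [0.1, 0.4, -0.1]
opening: 0.0005
gripper_force: 0.0
```

Next I'll back off to the right and lift.

Emit:
arm_command(targets=[{"x": 0, "y": -0.04, "z": 0, "rx": 0, "ry": 0, "rz": 0, "claw": 255}, {"x": 0, "y": -0.12, "z": 0, "rx": 0, "ry": 0, "rz": 0, "claw": 255}, {"x": 0, "y": -0.16, "z": 0, "rx": 0, "ry": 0, "rz": 0, "claw": 255}, {"x": 0, "y": -0.16, "z": 0.08, "rx": 0, "ry": 0, "rz": 0, "claw": 255}, {"x": 0, "y": -0.16, "z": 0.16, "rx": 0, "ry": 0, "rz": 0, "claw": 255}, {"x": 0, "y": -0.16, "z": 0.24, "rx": 0, "ry": 0, "rz": 0, "claw": 255}, {"x": 0, "y": -0.16, "z": 0.24, "rx": 0, "ry": 0, "rz": 0, "claw": 255}, {"x": 0, "y": -0.16, "z": 0.24, "rx": 0, "ry": 0, "rz": 0, "claw": 255}, {"x": 0, "y": -0.16, "z": 0.24, "rx": 0, "ry": 0, "rz": 0, "claw": 255}])

```text
t: 8.33
tool_pos: [0.4282, 0.2509, 0.1976]
orientation: [-3.14, -0.082, -0.001]
force: [0.9, -0.3, -0.4]
opening: 0.0005
gripper_force: 0.0
```

```bash
python3 - <<'E'
from h import *
s=robot.read_state();print(s["tool_pos"],s["force"])
def door():
    a,d,c=cam("wrist"); P=pts(d,c)
    m=(P[...,2]>.1)&(P[...,2]<.118)&(P[...,0]<.53)&(P[...,0]>.35)&(P[...,1]>.3)&(P[...,1]<.42)
    r=cv2.minAreaRect((P[m][:,:2]*1000).astype(np.float32)); print(m.sum(),r,cv2.boxPoints(r).round(1).tolist()); return a
a=door(); a=door()
cv2.imwrite("pics/w3.png",np.hstack([cv2.resize(a,(400,300)),cv2.resize(cam("side")[0],(400,300))])[:,:,::-1])
E
```

```text
[0.42817256 0.25093435 0.19760453] [ 0.93216978 -0.25949962 -0.39241254]
4033 ((459.9337158203125, 358.4130859375), (142.5362091064453, 15.265129089355469), 7.406652450561523) [[388.29998779296875, 356.79998779296875], [390.20001220703125, 341.70001220703125], [531.5999755859375, 360.0], [529.5999755859375, 375.20001220703125]]
4109 ((459.88983154296875, 358.28533935546875), (142.3719940185547, 14.673277854919434), 7.5755815505981445) [[388.3999938964844, 356.20001220703125], [390.29998779296875, 341.6000061035156], [531.4000244140625, 360.3999938964844], [529.5, 374.8999938964844]]
```

View pics/w3.png

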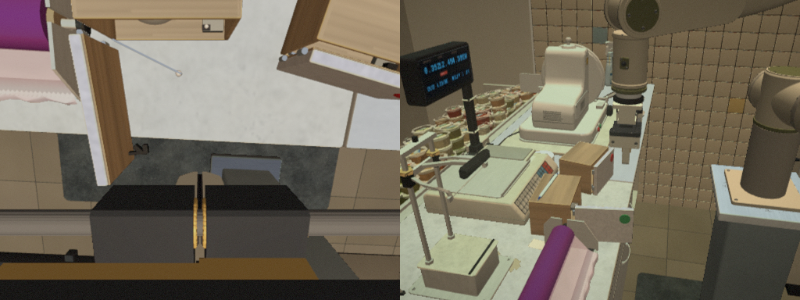

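The door stands at about 1.49 rad, with its green dot facing left in the side view at (625,219). The red door is still shut, the pen is in place and the arm is clear.

```bash
python3 -c "
from plant import robot
print(robot.close_job())"
```

```text
the job is handed in; nothing more can be done
None
```

I handed the job in with the green-dot door standing wide open at about 1.49 rad (85°) and at rest; the red-dot door looked shut, nothing appeared disturbed, the arm was clear, and no verdict came back.

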